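# Sort the puppet fittings into the sample-marked trays

## Task

Sort the five loose fittings on the bench into the three wooden trays: each tray has a sample of its kind pinned to the board behind it. Lay both pulley wheels and both levers flat on the floor of their trays, not on top of one another, and stand the bronze bell upright on its mouth in its own. Set each piece down rather than dropping it, and leave the wax tin and the sanding block lying among them where they are.

Things in the scene. Friction and masses are not known exactly. Their poses are not given: they have to be found in the camera images.
- pulley_a: A loose pulley wheel of pale wood lying flat: a disc 46 mm across, 20 mm thick, with a cord groove round its rim (5 mm flanges, groove floor 34 mm across) and a brass-bushed bore in the middle. Either face may be up. Origin at its centre, 10 mm above what it lies on; z along the bore. 35 g.
- pulley_b: A second loose pulley wheel of pale wood lying flat: a disc 46 mm across, 20 mm thick, with a cord groove round its rim (5 mm flanges, groove floor 34 mm across) and a brass-bushed bore in the middle. Either face may be up. Origin at its centre, 10 mm above what it lies on; z along the bore. 35 g.
- lever_a: A loose lever of pale wood lying flat: a straight bar with round ends, 84 mm long, 22 mm wide, 18 mm thick, a brass-bushed bore near each end. Either broad face may be up. Origin at its centre, 9 mm above what it lies on; x along its length, y across, z through its thickness. 35 g.
- lever_b: A second loose lever of pale wood lying flat: a straight bar with round ends, 84 mm long, 22 mm wide, 18 mm thick, a brass-bushed bore near each end. Either broad face may be up. Origin at its centre, 9 mm above what it lies on; x along its length, y across, z through its thickness. 35 g.
- bell: A loose small bronze temple bell standing on its mouth: lip 42 mm across and 6 mm high, above it a straight barrel 38 mm across up to a height of 30 mm, then a domed shoulder up to 39 mm and a small loop on top, 48 mm tall in all. Origin at the centre of its underside (the mouth); z up through the loop. About 140 g.
- tray_pulleys: The tray for pulley wheels: its sample is a pulley wheel lying flat, 26 mm high above the bench. Fixed, brown wood, open top: 134 mm (x) by 150 mm (y) outside, walls 6 mm thick, 24 mm high; floor 6 mm above the bench. Origin under the tray's middle at bench level, z up. On its +x side, away from the robot, the base board runs on 60 mm past the wall; the sample is pinned there, 98 mm from the origin.
- tray_levers: The tray for levers: its sample is a lever lying crosswise (along the tray's y), 24 mm high above the bench. Fixed, brown wood, open top: 134 mm (x) by 150 mm (y) outside, walls 6 mm thick, 24 mm high; floor 6 mm above the bench. Origin under the tray's middle at bench level, z up. On its +x side, away from the robot, the base board runs on 60 mm past the wall; the sample is pinned there, 98 mm from the origin.
- tray_bells: The tray for bells: its sample is a bronze bell standing up, 54 mm high above the bench. Fixed, brown wood, open top: 134 mm (x) by 150 mm (y) outside, walls 6 mm thick, 24 mm high; floor 6 mm above the bench. Origin under the tray's middle at bench level, z up. On its +x side, away from the robot, the base board runs on 60 mm past the wall; the sample is pinned there, 98 mm from the origin.
- wax_tin: A bystander to leave alone: a round lidded aluminium tin of wax, 60 mm across, 28 mm high, loose on the bench among the fittings. Origin at the centre of its underside.
- sanding_block: A bystander to leave alone: a cork sanding block, 80 mm (x) by 45 mm (y), 28 mm high, loose on the bench among the fittings. Origin at the centre of its underside.
Mind the look-alikes: they are no part of the job. What is shaped like the pulley_b but pink or turquoise is not meant.

How it is judged:
By the outcome, as a careful person would: the job done as asked, in the order asked, and still so for the second after the job is handed in, with the robot touching nothing.
It also fails if it takes over 118 s, if anything falls off the work surface, if the arm or the gripper's body presses on something with over 40 N, if the wrist force passes 120 N, or if a joint passes its speed limit or range.

## Robot

A 6-joint arm with a two-finger parallel gripper is mounted at the origin on the work surface. World frame = base frame: x ahead of the robot, y to its left, z up, the work surface at z = 0. Lengths are in m, angles in rad, forces in N, time in s.
With the tool pointing down it reaches from about 0.375 to 0.9 m from the base axis. Payload 3.1 kg.
Tool frame: the origin (TCP) lies at the very end of the fingers, on their centre line; the grasp point (between the pads) lies 19 mm behind it; z points along the fingers, y is the direction in which the jaws open and shut (so a half turn about z gives the same grasp; the last joint's range is limited). The gripper opens to 87 mm and grips with 3 to 60 N. Pads are 19 mm wide; open, the fingers measure 117 mm over their backs; the gripper's body (75 mm by 190 mm) begins 51 mm behind the grasp point.
Start: joints at [0.968, 0.527, 1.433, -0, 1.181, -0.178], TCP at [0.258, 0.569, 0.223] pointing down, gripper open.
Joint ranges: [-3.08, 3.08], [-0.75, 2.2], [0.22, 2.44], [-1.43, 4.57], [0, 2.65], [-2.85, 2.85]. Speed limits (rad/s): [2.79, 2.79, 3.14, 3.14, 3.14, 3.14].

## Interface

Orientations are given as a unit quaternion [x, y, z, w].
In Python, from rig import robot gives the robot as it stands. The module is installed in compiled form; this text tells all that it offers.
- The arm moves only by the tool carry_out, never from a script. Its argument "series" is a list of rows, each a list of 7 numbers: the shift along the tool's x, y, z in mm, then the turn, a rotation vector about the tool's x, y, z in degrees, then the gripper command: -1 is shut, 1 is fully open, values between are in proportion. In form: [[tx, ty, tz, rx, ry, rz, claw], ...]. A call has 1 to 8 rows; each row is the pose to reach, as a shift and turn from the pose measured when the call began, along the tool's axes at that moment; what a row does not reach only later rows make up. A row lasts 1/8 s, in which the tool goes at most 62.5 mm and 10.7 degrees, less where a joint would pass 70% of its speed; a pose out of reach is approached as far as the arm can. A call with a gripper value outside its range is refused whole. The fingers move at their own pace and stop on an object; "force" is the grip in N (left out, the last holds). Time passes only in rows, so rows that repeat a pose let the fingers close. It gives the time, the measured TCP pose, the force and the opening at its end, in the units of the state.
- robot.get_obs(): the state, without advancing time (a new reading comes with each control period).
- robot.camera(name): name is "scene" or "top" or "wrist"; returns a dict with "pixels" (400x640x3 uint8, red, green, blue), "fx", "fy", "cx", "cy" (pixels), "position" and "attitude" of the camera in the world. Camera axes: x right, y down, z forward; pixel columns grow to the right and rows downward; lengths in m; the calibration is good to about 2 mm. A picture is of the moment at which its call begins. There is no depth.
- robot.hand_in(): hands the job in, once; it reports no verdict.
The state is a dict: "time": time; "q": joint angles; "joint_velocities": joint speeds; "joint_torque": joint torques, N m; "position": TCP position; "tool_rot": TCP orientation; "ft_force": force on the tool from outside, world axes, zero at the start; "moment": the same for the moment, N m; "grip_width": finger opening in m.
Only numpy, scipy, OpenCV 4.12 (cv2) and the standard library are available. Lean on these libraries where they do the work, as an engineer would, in place of code of your own. Each camera call takes 0.05 s, during which the arm holds its last target.

## Working session

There is one attempt and no reset: what is moved stays moved. The work goes in short steps, Python scripts to look and compute and a tool call to move; the robot and the scene stay as the last step left them, time stands still between calls to the robot, and variables do not carry over. Pictures are saved under pics/ and viewed, and the job is handed in when it is done.

Besides the shell and the picture viewer there is one more tool, called after "Call:" as a command line: name --pt "numbers of a row" for each row, then --argument value for the rest. carry_out: Moves the arm, as the interface text tells. Its arguments: {"type":"object","properties":{"series":{"type":"array"},"force":{"type":"number"}},"required":["series"]}

```bash
mkdir -p pics; python3 - <<'E'
from rig import robot
import cv2
o=robot.get_obs()
print({k:(v if not hasattr(v,'round') else v) for k,v in o.items()})
for n in ["scene","top","wrist"]:
    c=robot.camera(n)
    cv2.imwrite(f"pics/{n}0.png",c["pixels"][:,:,::-1])
    print(n,[c[k] for k in("fx","fy","cx","cy","position","attitude")])
E
```

```text
{'time': 0.0, 'q': array([ 9.67464130e-01,  5.28454145e-01,  1.43391041e+00, -1.37063702e-05,
        1.18138220e+00, -1.78482771e-01]), 'joint_velocities': array([ 7.87887837e-04, -6.04446983e-05,  2.40194356e-03,  4.84020678e-04,
        2.18463386e-03,  6.49368855e-04]), 'joint_torque': array([-4.73796626e-04, -4.40047967e+01, -1.76590294e+01,  6.33142982e-02,
        5.82370616e-02, -1.67531516e-04]), 'position': array([0.25715842, 0.56883869, 0.22157644]), 'tool_rot': array([ 2.10828056e-01,  9.77522568e-01, -9.98221106e-04, -4.04528658e-04]), 'ft_force': array([0.07646339, 0.79584186, 0.79673601]), 'moment': array([ 0.02259854, -0.00492654,  0.043173  ]), 'grip_width': 0.08717660231280579}
scene [409.3225385917812, 409.3225385917812, 315.75329903179676, 204.18787155400497, array([1.08115713, 0.08661292, 0.7552879 ]), array([ 0.61631062,  0.70672402, -0.2656581 , -0.22389317])]
top [434.40202553486216, 434.40202553486216, 324.6165834506516, 192.60331007040907, array([ 0.26918862, -0.00238034,  1.00507162]), array([-0.68614716,  0.71902918, -0.08089621,  0.07519917])]
wrist [360.65754590081315, 360.65754590081315, 327.1033354473457, 195.74243903103044, array([0.18243358, 0.60362887, 0.38315298]), array([0.83058354, 0.53695998, 0.07915998, 0.12465417])]
```

View pics/scene0.png

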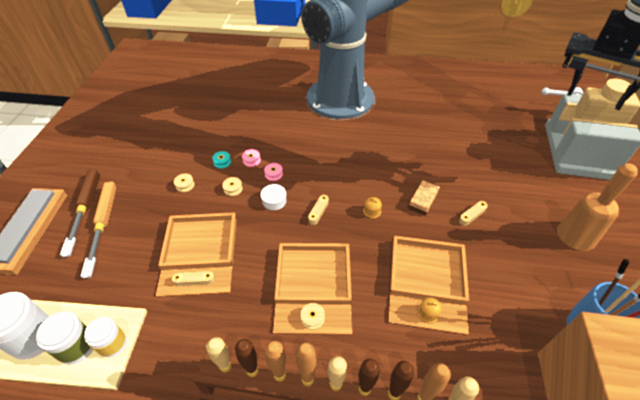

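View pics/top0.png

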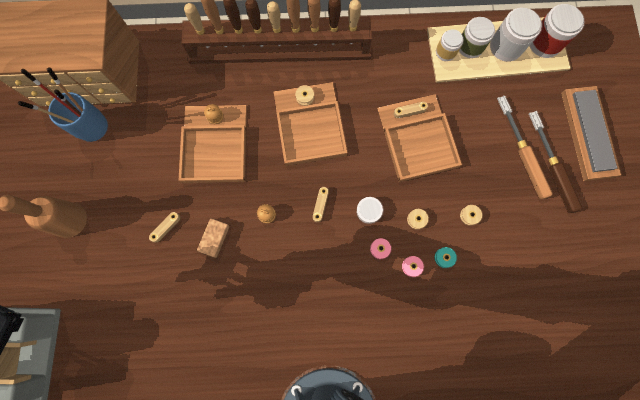

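View pics/wrist0.png

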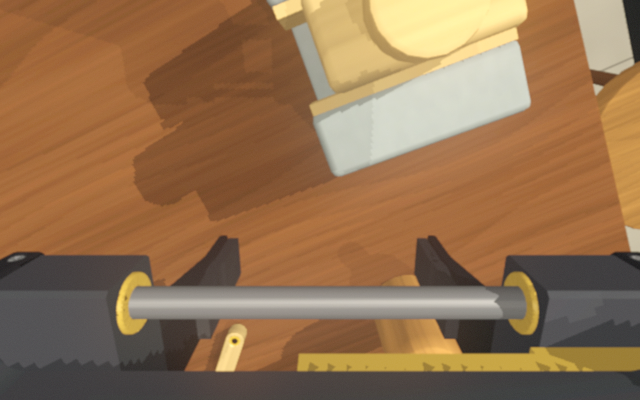

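The top view shows pale pulley wheels at (418,218) and (471,215). The look-alikes are pink at (380,248) and (413,266), and turquoise at (446,257). Levers are at (321,204) and (164,227), and the bell is at (266,214). The trays are bells (212,153), pulleys (312,132) and levers (424,145). I'll enlarge these to confirm.

```bash
python3 - <<'E'
import cv2
t=cv2.imread("pics/top0.png"); s=cv2.imread("pics/scene0.png")
cv2.imwrite("pics/t_l.png",cv2.resize(t[80:280,140:340],None,fx=3,fy=3,interpolation=cv2.INTER_CUBIC))
cv2.imwrite("pics/t_r.png",cv2.resize(t[80:280,300:500],None,fx=3,fy=3,interpolation=cv2.INTER_CUBIC))
cv2.imwrite("pics/s_a.png",cv2.resize(s[140:340,150:350],None,fx=3,fy=3,interpolation=cv2.INTER_CUBIC))
cv2.imwrite("pics/s_b.png",cv2.resize(s[140:340,300:500],None,fx=3,fy=3,interpolation=cv2.INTER_CUBIC))
E
```

```text
(no output)
```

View pics/t_l.png

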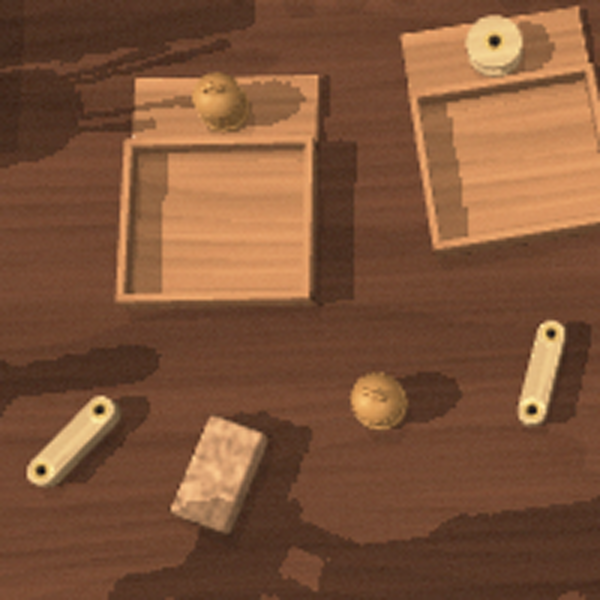

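View pics/t_r.png

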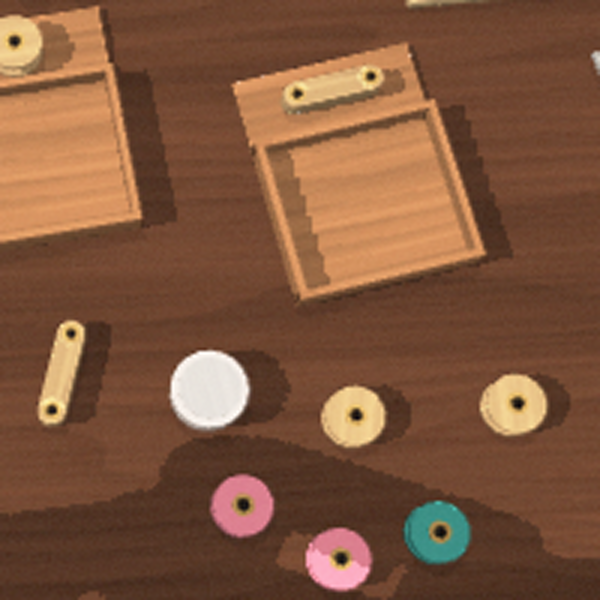

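View pics/s_a.png

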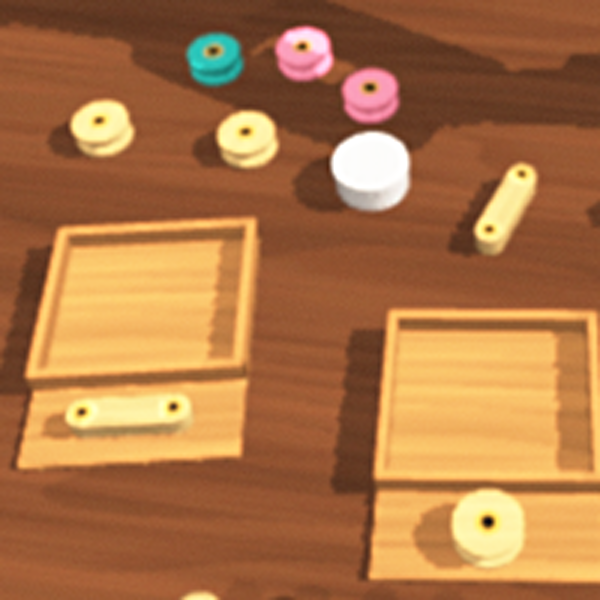

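View pics/s_b.png

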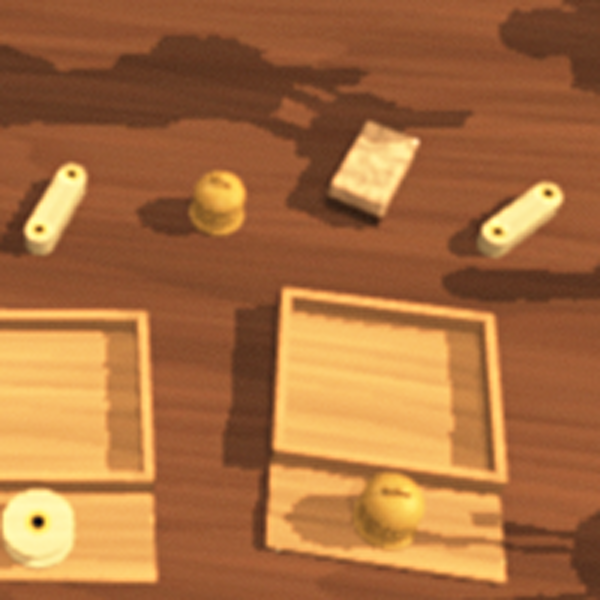

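```bash
cat > h.py <<'E'
import numpy as np, cv2, json
from scipy.spatial.transform import Rotation as R
from scipy.optimize import least_squares
def P(c):
    Rm=R.from_quat(c["attitude"]).as_matrix()
    K=np.array([[c["fx"],0,c["cx"]],[0,c["fy"],c["cy"]],[0,0,1]])
    return K@np.c_[Rm.T,-Rm.T@np.array(c["position"])]
def proj(c,X):
    X=np.atleast_2d(X); h=np.c_[X,np.ones(len(X))]@P(c).T; return h[:,:2]/h[:,2:]
def ray_z(c,uv,z):
    Rm=R.from_quat(c["attitude"]).as_matrix()
    d=Rm@np.array([(uv[0]-c["cx"])/c["fx"],(uv[1]-c["cy"])/c["fy"],1]); p=np.array(c["position"])
    return p+d*(z-p[2])/d[2]
def tri(c1,u1,c2,u2):
    X=cv2.triangulatePoints(P(c1),P(c2),np.array(u1,float).reshape(2,1),np.array(u2,float).reshape(2,1))
    X=(X[:3]/X[3]).ravel()
    return X,np.linalg.norm(proj(c1,X)[0]-u1),np.linalg.norm(proj(c2,X)[0]-u2)
S=dict(fx=409.3225385917812,fy=409.3225385917812,cx=315.75329903179676,cy=204.18787155400497,position=[1.08115713,0.08661292,0.7552879],attitude=[0.61631062,0.70672402,-0.2656581,-0.22389317])
T=dict(fx=434.40202553486216,fy=434.40202553486216,cx=324.6165834506516,cy=192.60331007040907,position=[0.26918862,-0.00238034,1.00507162],attitude=[-0.68614716,0.71902918,-0.08089621,0.07519917])
O=dict(tl=(140,80),tr=(300,80),sa=(150,140),sb=(300,140))
def px(k,u,v): return np.array([O[k][0]+(u+.5)/3-.5,O[k][1]+(v+.5)/3-.5])
E
python3 - <<'E'
from h import *
np.set_printoptions(precision=4,suppress=True)
pts=dict(P1=(('tr',356,415),('sa',246,131)),P2=(('tr',518,403),('sa',99,121)),
L1f=(('tl',551,333),('sa',489,230)),L1n=(('tl',531,410),('sa',521,173)),
L2f=(('tl',99,409),('sb',497,231)),L2n=(('tl',41,470),('sb',547,191)),
bell=(('tl',375,394),('sb',221,181)),
Bfp=(('tl',125,143),('sb',505,480)),Bfm=(('tl',315,140),('sb',275,455)),Bnm=(('tl',312,300),('sb',285,290)),Bnp=(('tl',117,300),('sb',495,315)),
Pfp=(('tl',416,98),('sb',155,482)),Pfm=(('tr',112,66),('sa',377,478)),Pnm=(('tr',141,218),('sa',390,312)),Pnp=(('tl',436,248),('sb',148,313)),
Lfp=(('tr',262,147),('sa',243,375)),Lfm=(('tr',435,103),('sa',30,380)),Lnm=(('tr',484,254),('sa',58,230)),Lnp=(('tr',303,297),('sa',256,220)),
)
X={}
for k,(a,b) in pts.items():
    x,e1,e2=tri(T,px(*a),S,px(*b)); X[k]=x
    print(k,x,"err %.2f %.2f"%(e1,e2),"r %.3f"%np.hypot(*x[:2]))
for t in "BPL":
    c=np.mean([X[t+s] for s in("fp","fm","nm","np")],0)
    yv=X[t+'fp']-X[t+'fm']+X[t+'np']-X[t+'nm']; xv=X[t+'fp']-X[t+'np']+X[t+'fm']-X[t+'nm']
    print(t,c,"sizes",np.linalg.norm(xv)/2,np.linalg.norm(yv)/2,"yaw x",np.degrees(np.arctan2(xv[1],xv[0])),"yaw y",np.degrees(np.arctan2(-yv[0],yv[1])))
for l in("L1","L2"):
    d=X[l+'f']-X[l+'n']; print(l,(X[l+'f']+X[l+'n'])/2,np.linalg.norm(d),np.degrees(np.arctan2(d[1],d[0])))
E
```

```text
P1 [ 0.42   -0.226   0.0237] err 0.40 0.41 r 0.477
P2 [ 0.4237 -0.3512  0.0225] err 0.31 0.32 r 0.550
L1f [ 0.495  -0.0123  0.0205] err 0.25 0.28 r 0.495
L1n [0.4351 0.0053 0.0222] err 0.04 0.05 r 0.435
L2f [0.4514 0.3348 0.022 ] err 0.16 0.18 r 0.562
L2n [0.4064 0.3767 0.0234] err 0.19 0.20 r 0.554
bell [0.4488 0.122  0.0453] err 0.45 0.50 r 0.465
Bfp [0.6653 0.3195 0.0245] err 0.10 0.14 r 0.738
Bfm [0.6635 0.1706 0.0177] err 0.60 0.82 r 0.685
Bnm [0.5295 0.1737 0.0227] err 0.92 1.10 r 0.557
Bnp [0.5354 0.3229 0.0272] err 0.70 0.84 r 0.625
Pfp [0.695  0.0906 0.0192] err 1.45 2.01 r 0.701
Pfm [ 0.7142 -0.0551  0.0239] err 0.50 0.70 r 0.716
Pnm [ 0.584  -0.0716  0.0256] err 0.23 0.28 r 0.588
Pnp [0.5659 0.0759 0.0265] err 0.89 1.09 r 0.571
Lfp [ 0.6427 -0.1706  0.0131] err 1.49 1.91 r 0.665
Lfm [ 0.6711 -0.3134  0.0209] err 0.83 1.08 r 0.741
Lnm [ 0.5424 -0.3389  0.0255] err 0.10 0.11 r 0.640
Lnp [ 0.5136 -0.1922  0.0266] err 0.73 0.83 r 0.548
B [0.5984 0.2467 0.023 ] sizes 0.13202123908126925 0.14924018486556492 yaw x -1.3995882492420428 yaw y -1.4835734052626137
P [0.6398 0.0099 0.0238] sizes 0.1306798047461695 0.14783145148317314 yaw x 6.866451802238889 yaw y 7.263862871673265
L [ 0.5924 -0.2538  0.0215] sizes 0.13135037054812576 0.14759102963438891 yaw x 10.358626433348682 yaw y 11.176703146713214
L1 [ 0.4651 -0.0035  0.0214] 0.06244734689226411 -16.38506617828894
L2 [0.4289 0.3558 0.0227] 0.06140492085551662 -42.97547228889534
```

```bash
cat > g.py <<'E'
from h import *
from rig import robot
np.set_printoptions(precision=4,suppress=True)
def go(*tg):
    o=robot.get_obs(); R0=R.from_quat(o["tool_rot"]); p=o["position"]
    y=R0.as_matrix()[:,1]
    print("t %.2f pos"%o["time"],p,"yaw %.1f"%np.degrees(np.arctan2(y[1],y[0])),"w %.4f"%o["grip_width"],"F",o["ft_force"],"q6 %.1f"%np.degrees(o["q"][5]))
    for x,yy,z,yaw in tg:
        a=np.radians(yaw); yv=np.array([np.cos(a),np.sin(a),0]); zv=np.array([0,0,-1.]); 
        Rt=R.from_matrix(np.c_[np.cross(yv,zv),yv,zv])
        print("->",(x,yy,z,yaw),np.round(np.r_[R0.inv().apply(np.array([x,yy,z])-p)*1000,(R0.inv()*Rt).as_rotvec(degrees=True)],1),"q6~%.0f"%(np.degrees(np.arctan2(yy,x))-yaw))
def shot(n,name):
    c=robot.camera(n); cv2.imwrite(f"pics/{name}.png",c["pixels"][:,:,::-1]); return c
E
python3 - <<'E'
from g import *
go((.45,.12,.2,40),(.42,-.226,.15,7))
E
```

```text
t 0.15 pos [0.2572 0.569  0.2218] yaw 65.7 w 0.0871 F [-0.1244  1.1644 -0.5675] q6 -10.2
-> (0.45, 0.12, 0.2, 40) [-360.7 -329.6   22.2   -0.1    0.    25.7] q6~-25
-> (0.42, -0.226, 0.15, 7) [-476.  -657.1   72.8   -0.1    0.    58.7] q6~-35
```

Call:
carry_out --pt "-361 -330 22 0 0 26 1" --pt "-361 -330 22 0 0 26 1" --pt "-361 -330 22 0 0 26 1" --pt "-361 -330 22 0 0 26 1" --pt "-361 -330 22 0 0 26 1" --pt "-361 -330 22 0 0 26 1" --pt "-361 -330 22 0 0 26 1" --pt "-361 -330 22 0 0 26 1" --force 15

```text
time: 1.15
position: [0.4508, 0.1173, 0.2002]
tool_rot: [0.426, 0.905, -0.001, 0.0]
ft_force: [1.2, -0.5, 0.0]
grip_width: 0.0872
```

```bash
python3 - <<'E'
from g import *
go((.42,-.226,.15,7))
E
```

```text
t 1.15 pos [0.4508 0.1173 0.2002] yaw 39.6 w 0.0872 F [ 1.1748 -0.4688  0.0076] q6 -38.7
-> (0.42, -0.226, 0.15, 7) [-244.9 -242.5   50.6   -0.1    0.1   32.6] q6~-35
```

Call:
carry_out --pt "-245 -242 50 0 0 33 1" --pt "-245 -242 50 0 0 33 1" --pt "-245 -242 50 0 0 33 1" --pt "-245 -242 50 0 0 33 1" --pt "-245 -242 50 0 0 33 1" --pt "-245 -242 50 0 0 33 1" --pt "-245 -242 50 0 0 33 1" --pt "-245 -242 50 0 0 33 1"

```text
time: 2.15
position: [0.42, -0.225, 0.1504]
tool_rot: [0.665, 0.746, -0.001, -0.001]
ft_force: [0.2, 0.7, -0.0]
grip_width: 0.0871
```

```bash
python3 - <<'E'
from g import *
go((.42,-.226,.15,7))
print(np.degrees(robot.get_obs()["q"]))
c=shot("wrist","w1")
for P_ in((.42,-.226,.02),(.424,-.351,.02)): print(proj(c,P_))
E
```

```text
t 2.15 pos [ 0.42   -0.225   0.1504] yaw 6.6 w 0.0871 F [ 0.2268  0.704  -0.0073] q6 -48.1
-> (0.42, -0.226, 0.15, 7) [-1.  -0.1  0.4 -0.1 -0.  -0.4] q6~-35
[-41.6056  25.4606 107.1583  -0.0879  47.4476 -48.1223]
[[328.8269 188.5624]]
[[317.4792 315.7038]]
```

View pics/w1.png

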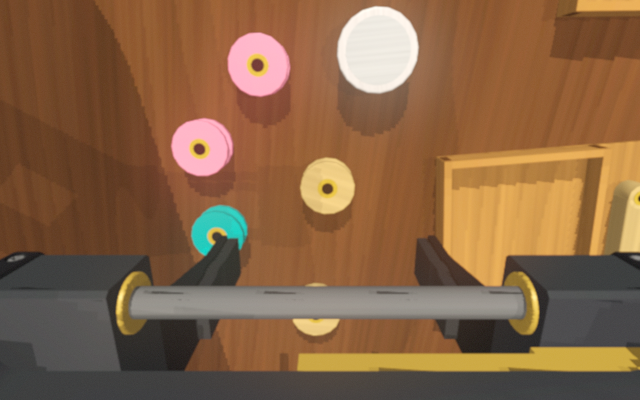

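The wrist view shows the pale wheel's bore at (327,188), about 1.5 px from where I predicted it. The pinks are at (258,65) and (200,149), turquoise at (217,236), and the tin at (378,50). The second pale wheel is at about (316,316), partly hidden. Only the two pale ones match the description.

```bash
python3 - <<'E'
from g import *
im=cv2.imread("pics/w1.png"); cv2.imwrite("pics/w1c.png",cv2.resize(im[120:260,170:400],None,fx=3,fy=3,interpolation=cv2.INTER_CUBIC))
c=robot.camera("wrist")
x,e1,e2=tri(c,(327,188),T,px('tr',356,415)); print("tri wrist/top",x,e1,e2)
x,e1,e2=tri(c,(327,188),S,px('sa',246,131)); print("tri wrist/scene",x,e1,e2)
print("wrist z20",ray_z(c,(327,188),.02),"top",ray_z(T,px('tr',356,415),.02),"scene",ray_z(S,px('sa',246,131),.02))
E
```

```text
tri wrist/top [ 0.419  -0.2248  0.0278] 2.213666192009062 0.5422414037264898
tri wrist/scene [ 0.4186 -0.2252  0.022 ] 0.630374275559858 0.1616100946848198
wrist z20 [ 0.4186 -0.2253  0.02  ] top [ 0.4208 -0.2277  0.02  ] scene [ 0.4167 -0.2265  0.02  ]
```

View pics/w1c.png

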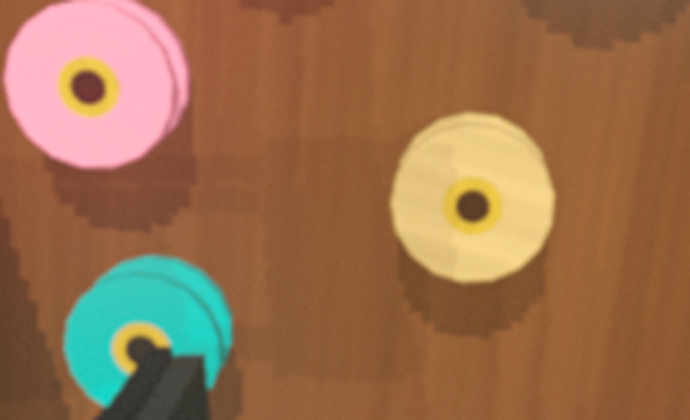

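Call:
carry_out --pt "-1 -1 60 0 0 0 1" --pt "-1 -1 110 0 0 0 1" --pt "-1 -1 135 0 0 0 1" --pt "-1 -1 146 0 0 0 1" --pt "-1 -1 146 0 0 0 1" --pt "-1 -1 146 0 0 0 -1" --pt "-1 -1 146 0 0 0 -1" --pt "-1 -1 146 0 0 0 -1"

```text
time: 3.25
position: [0.4196, -0.2258, 0.0054]
tool_rot: [0.665, 0.747, -0.001, 0.0]
ft_force: [0.5, 0.4, -0.1]
grip_width: 0.065
```

Call:
carry_out --pt "0 0 0 0 0 0 -1" --pt "0 0 0 0 0 0 -1" --pt "0 0 0 0 0 0 -1"

```text
time: 3.62
position: [0.4196, -0.2259, 0.0056]
tool_rot: [0.665, 0.747, -0.001, 0.001]
ft_force: [0.1, 0.5, 2.4]
grip_width: 0.0451
```

Call:
carry_out --pt "0 0 -40 0 0 0 -1" --pt "0 0 -90 0 0 0 -1" --pt "0 0 -110 0 0 0 -1" --pt "0 0 -110 0 0 0 -1"

```text
time: 4.12
position: [0.4204, -0.2264, 0.1169]
tool_rot: [0.665, 0.747, -0.001, 0.003]
ft_force: [-0.1, 0.2, -0.1]
grip_width: 0.0452
```

```bash
python3 - <<'E'
from g import *
go((.636,.043,.12,7),(.636,.043,.013,7))
E
```

```text
t 4.12 pos [ 0.4204 -0.2264  0.1169] yaw 6.7 w 0.0452 F [-0.1073  0.2396 -0.088 ] q6 -48.3
-> (0.636, 0.043, 0.12, 7) [242.4 245.5  -3.6   0.1   0.3  -0.3] q6~-3
-> (0.636, 0.043, 0.013, 7) [242.9 245.2 103.4   0.1   0.3  -0.3] q6~-3
```

Call:
carry_out --pt "242 245 -4 0 0 0 -1" --pt "242 245 -4 0 0 0 -1" --pt "242 245 -4 0 0 0 -1" --pt "242 245 -4 0 0 0 -1" --pt "242 245 -4 0 0 0 -1" --pt "242 245 -4 0 0 0 -1" --pt "242 245 -4 0 0 0 -1" --pt "242 245 -4 0 0 0 -1"

```text
time: 5.12
position: [0.6338, 0.0422, 0.1185]
tool_rot: [0.665, 0.747, -0.002, 0.001]
ft_force: [0.1, -0.4, -0.1]
grip_width: 0.0452
```

```bash
python3 - <<'E'
from g import *
go((.636,.043,.013,7))
c=shot("wrist","w2"); t=shot("top","t2")
cv2.imwrite("pics/t2c.png",cv2.resize(t["pixels"][60:280,180:480,::-1],None,fx=2.5,fy=2.5))
a=np.radians(7); 
for lx,ly in((-67,-75),(-67,75),(67,75),(67,-75)):
    print(proj(c,[.640+lx/1e3*np.cos(a)-ly/1e3*np.sin(a),.010+lx/1e3*np.sin(a)+ly/1e3*np.cos(a),.024]))
E
```

```text
t 5.12 pos [0.6338 0.0422 0.1185] yaw 6.7 w 0.0452 F [ 0.0754 -0.3942 -0.0985] q6 -12.6
-> (0.636, 0.043, 0.013, 7) [  1.    2.4 105.5  -0.1   0.2  -0.3] q6~-3
[[251.6753 322.8663]]
[[237.699  143.5091]]
[[426.4106 142.8323]]
[[412.3979 322.606 ]]
```

View pics/w2.png

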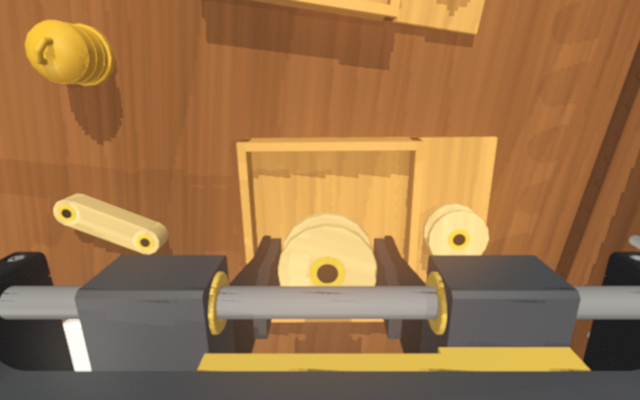

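View pics/t2c.png

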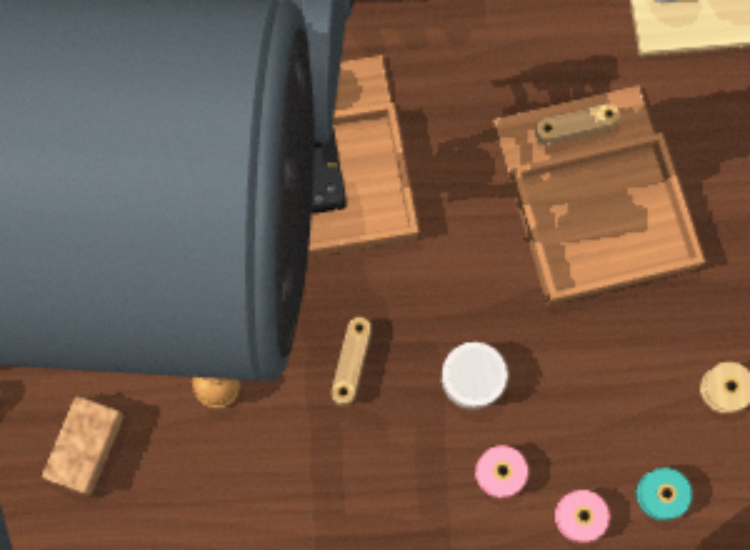

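The wrist view shows the pulley gripped level at (328,260), above the tray. The tray's +y corners are at (240,143) and (418,140), within a few px of the prediction. Lowering now.

Call:
carry_out --pt "1 1 50 0 0 0 -1" --pt "1 1 85 0 0 0 -1" --pt "1 1 98 0 0 0 -1" --pt "1 1 103 0 0 0 -1" --pt "1 1 106 0 0 0 -1" --pt "1 1 107 0 0 0 -1" --pt "1 1 107 0 0 0 -1"

```text
time: 6.1
position: [0.6356, 0.0421, 0.0132]
tool_rot: [0.665, 0.747, -0.001, 0.002]
ft_force: [-0.0, 0.3, -0.5]
grip_width: 0.0452
```

Call:
carry_out --pt "0 0 1 0 0 0 -1" --pt "0 0 2 0 0 0 -1" --pt "0 0 2 0 0 0 -1"

```text
time: 6.48
position: [0.636, 0.0421, 0.0117]
tool_rot: [0.665, 0.747, -0.001, 0.002]
ft_force: [-0.5, 0.5, 2.2]
grip_width: 0.0449
```

Force at 2.2 N and z 11.7 mm agree with resting on the floor. Release and rise.

Call:
carry_out --pt "0 0 0 0 0 0 0.4" --pt "0 0 0 0 0 0 0.4" --pt "0 0 0 0 0 0 0.4" --pt "0 0 -30 0 0 0 0.4" --pt "0 0 -80 0 0 0 0.4" --pt "0 0 -130 0 0 0 1" --pt "0 0 -140 0 0 0 1" --pt "0 0 -140 0 0 0 1"

```text
time: 7.48
position: [0.6356, 0.0427, 0.1521]
tool_rot: [0.665, 0.747, -0.001, 0.003]
ft_force: [-0.3, 0.0, 0.6]
grip_width: 0.0821
```

```bash
python3 - <<'E'
from g import *
go((.423,-.351,.12,7))
c=shot("wrist","w3")
E
```

```text
t 7.47 pos [0.6356 0.0427 0.1521] yaw 6.6 w 0.0821 F [-0.3049  0.0124  0.6179] q6 -12.5
-> (0.423, -0.351, 0.12, 7) [-366.5 -256.6   33.2    0.2    0.3   -0.4] q6~-47
```

View pics/w3.png

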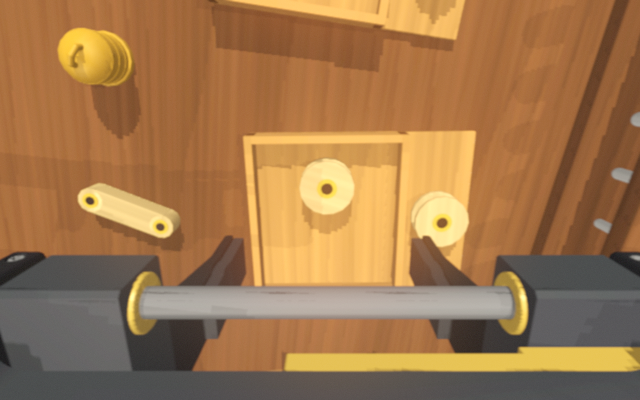

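Pulley 1 lies flat in the tray at (327,188). On to pulley 2.

Call:
carry_out --pt "-366 -256 2 0 0 0 1" --pt "-366 -256 2 0 0 0 1" --pt "-366 -256 2 0 0 0 1" --pt "-366 -256 2 0 0 0 1" --pt "-366 -256 2 0 0 0 1" --pt "-366 -256 2 0 0 0 1" --pt "-366 -256 2 0 0 0 1" --pt "-366 -256 2 0 0 0 1"

```text
time: 8.52
position: [0.42, -0.3532, 0.1483]
tool_rot: [0.667, 0.745, -0.001, 0.0]
ft_force: [0.7, -0.2, -0.1]
grip_width: 0.0872
```

Call:
carry_out --pt "0 0 0 0 0 0 1"

```text
time: 8.65
position: [0.419, -0.3526, 0.1467]
tool_rot: [0.668, 0.744, -0.001, -0.002]
ft_force: [-0.1, 0.3, 0.5]
grip_width: 0.0867
```

```bash
python3 - <<'E'
from g import *
c=shot("wrist","w4")
go((.423,-.351,.005,7))
print(proj(c,(.423,-.351,.02)))
im=c["pixels"][:,:,::-1]; cv2.imwrite("pics/w4c.png",cv2.resize(im[100:280,200:450],None,fx=3,fy=3,interpolation=cv2.INTER_CUBIC))
E
```

```text
t 8.70 pos [ 0.4191 -0.3521  0.1466] yaw 6.2 w 0.0871 F [-0.6986  0.3279  0.1173] q6 -57.8
-> (0.423, -0.351, 0.005, 7) [  0.6   4.5 141.6  -0.2  -0.1  -0.8] q6~-47
[[334.2899 187.3505]]
```

View pics/w4c.png

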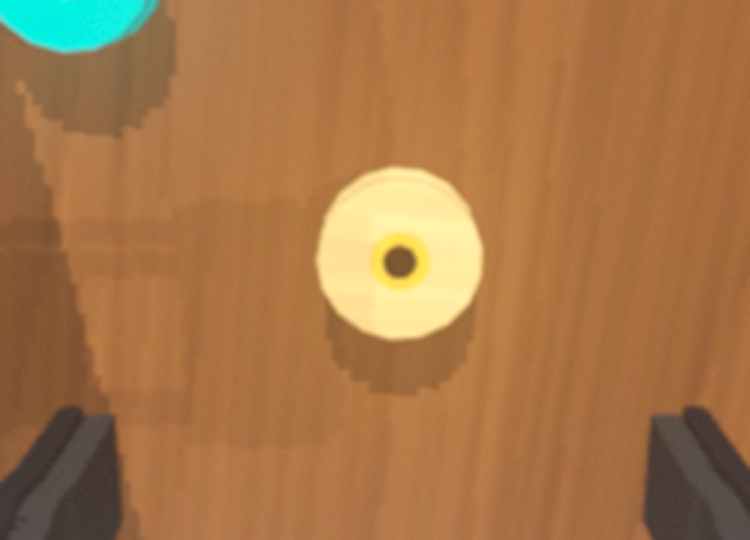

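Pale wheel's bore is at crop (400,261), i.e. image (333,187), within 1.2 px of the prediction; turquoise is well clear at upper left.

Call:
carry_out --pt "1 3.5 60 0 0 0 1" --pt "1 3.5 110 0 0 0 1" --pt "1 3.5 132 0 0 0 1" --pt "1 3.5 142 0 0 0 1" --pt "1 3.5 142 0 0 0 1" --pt "1 3.5 142 0 0 0 -1" --pt "1 3.5 142 0 0 0 -1" --pt "1 3.5 142 0 0 0 -1"

```text
time: 9.7
position: [0.4223, -0.3511, 0.0054]
tool_rot: [0.668, 0.745, -0.001, -0.001]
ft_force: [0.5, -0.2, -0.8]
grip_width: 0.0645
```

Call:
carry_out --pt "0 0 0 0 0 0 -1" --pt "0 0 0 0 0 0 -1" --pt "0 0 0 0 0 0 -1"

```text
time: 10.07
position: [0.4223, -0.3513, 0.0057]
tool_rot: [0.668, 0.745, -0.001, -0.001]
ft_force: [-0.8, -0.1, 3.2]
grip_width: 0.0451
```

Call:
carry_out --pt "0 0 -40 0 0 0 -1" --pt "0 0 -90 0 0 0 -1" --pt "0 0 -110 0 0 0 -1" --pt "0 0 -110 0 0 0 -1"

```text
time: 10.58
position: [0.4233, -0.352, 0.1171]
tool_rot: [0.668, 0.745, -0.002, 0.001]
ft_force: [0.4, -0.1, 0.7]
grip_width: 0.045
```

```bash
python3 - <<'E'
from g import *
go((.644,-.023,.115,7))
E
```

```text
t 10.57 pos [ 0.4233 -0.352   0.1171] yaw 6.2 w 0.0450 F [ 0.378  -0.0609  0.6938] q6 -57.4
-> (0.644, -0.023, 0.115, 7) [303.1 255.1   0.8  -0.    0.2  -0.8] q6~-9
```

Call:
carry_out --pt "303 255 0 0 0 -1 -1" --pt "303 255 0 0 0 -1 -1" --pt "303 255 0 0 0 -1 -1" --pt "303 255 0 0 0 -1 -1" --pt "303 255 0 0 0 -1 -1" --pt "303 255 0 0 0 -1 -1" --pt "303 255 0 0 0 -1 -1" --pt "303 255 0 0 0 -1 -1"

```text
time: 11.58
position: [0.6432, -0.022, 0.114]
tool_rot: [0.66, 0.751, -0.002, 0.0]
ft_force: [-1.2, -0.7, -0.4]
grip_width: 0.0451
```

```bash
python3 - <<'E'
from g import *
c=shot("wrist","w5")
go((.643,-.023,.0117,7))
E
```

```text
t 11.62 pos [ 0.6426 -0.0233  0.1143] yaw 7.3 w 0.0446 F [-0.396  -1.1019 -0.5311] q6 -19.0
-> (0.643, -0.023, 0.0117, 7) [  0.7   0.9 102.6  -0.2   0.2   0.3] q6~-9
```

View pics/w5.png

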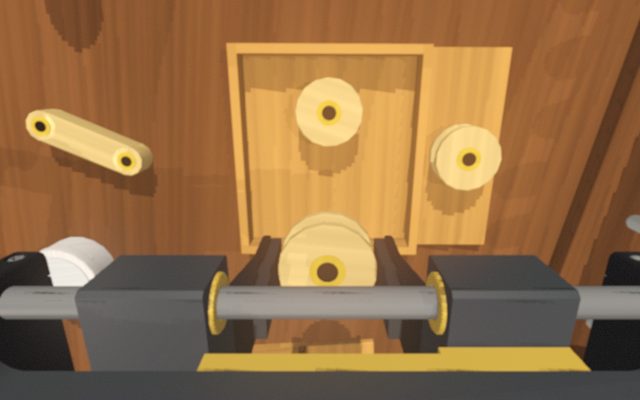

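```bash
python3 - <<'E'
from g import *
c=robot.camera("wrist")
for uv in((235,50),(428,48),(416,253),(245,251),(329,113)): print(uv,ray_z(c,uv,.024 if uv!=(329,113) else .026))
E
```

```text
(235, 50) [0.5683 0.0715 0.024 ]
(428, 48) [0.6922 0.0887 0.024 ]
(416, 253) [ 0.7139 -0.0557  0.024 ]
(245, 251) [ 0.5836 -0.0712  0.024 ]
(329, 113) [0.6341 0.0399 0.026 ]
```

Tray corners measured by the wrist camera agree (centre (0.640, 0.008)). Lower.

Call:
carry_out --pt "0.5 0 50 0 0 0 -1" --pt "0.5 0 85 0 0 0 -1" --pt "0.5 0 96 0 0 0 -1" --pt "0.5 0 100 0 0 0 -1" --pt "0.5 0 102 0 0 0 -1" --pt "0.5 0 103.5 0 0 0 -1" --pt "0.5 0 104 0 0 0 -1" --pt "0.5 0 104 0 0 0 -1"

```text
time: 12.68
position: [0.6426, -0.0242, 0.0117]
tool_rot: [0.661, 0.75, -0.002, 0.001]
ft_force: [-0.7, -0.2, 4.5]
grip_width: 0.0453
```

Call:
carry_out --pt "0 0 0 0 0 0 0.4" --pt "0 0 0 0 0 0 0.4" --pt "0 0 0 0 0 0 0.4" --pt "0 0 -30 0 0 0 0.4" --pt "0 0 -80 0 0 0 0.4" --pt "0 0 -130 0 0 0 0.4" --pt "0 0 -140 0 0 0 0.4" --pt "0 0 -140 0 0 0 0.4"

```text
time: 13.68
position: [0.6429, -0.0235, 0.1521]
tool_rot: [0.661, 0.75, -0.002, 0.001]
ft_force: [-0.2, -0.0, 0.3]
grip_width: 0.0608
```

```bash
python3 - <<'E'
from g import *
c=shot("wrist","w6")
go((.465,-.0035,.15,-106.4),(.465,-.0035,.15,73.6))
E
```

```text
t 13.72 pos [ 0.642  -0.0234  0.1507] yaw 7.2 w 0.0608 F [-1.01   -0.9595 -0.2283] q6 -19.0
-> (0.465, -0.0035, 0.15, -106.4) [  41.9 -173.1    1.2    0.1    0.4  113.6] q6~106
-> (0.465, -0.0035, 0.15, 73.6) [  41.9 -173.1    1.2   -0.3    0.1  -66.4] q6~-74
```

View pics/w6.png

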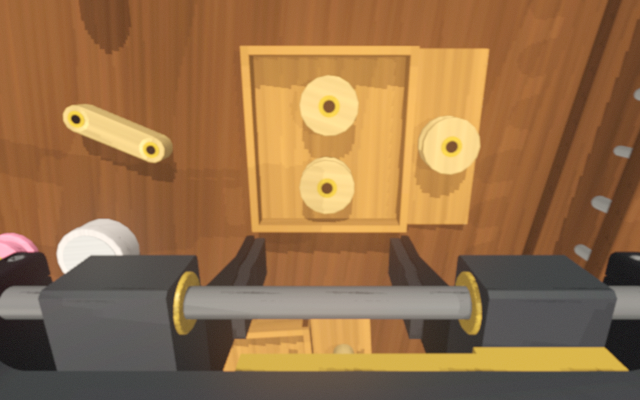

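Both pulleys are flat and apart in their tray, at (329,106) and (327,186). Next, the middle lever.

Call:
carry_out --pt "42 -173 0 0 0 -66 0.4" --pt "42 -173 0 0 0 -66 0.4" --pt "42 -173 0 0 0 -66 0.4" --pt "42 -173 0 0 0 -66 0.4" --pt "42 -173 0 0 0 -66 0.4" --pt "42 -173 0 0 0 -66 0.4" --pt "42 -173 0 0 0 -66 0.4" --pt "42 -173 0 0 0 -66 0.4"

```text
time: 14.72
position: [0.4643, -0.0033, 0.1503]
tool_rot: [0.147, 0.989, -0.002, -0.003]
ft_force: [0.1, 0.3, -1.0]
grip_width: 0.0607
```

```bash
python3 - <<'E'
from g import *
c=shot("wrist","w7")
go((.465,-.0035,.005,73.6))
print(proj(c,[(.494,-.0123,.018),(.435,.005,.018)]))
im=c["pixels"][:,:,::-1]; cv2.imwrite("pics/w7c.png",cv2.resize(im[80:280,200:450],None,fx=3,fy=3,interpolation=cv2.INTER_CUBIC))
print([ray_z(T,px('tl',*p),.018) for p in((551,333),(531,410))],[ray_z(S,px('sa',*p),.018) for p in((489,230),(521,173))])
E
```

```text
t 14.78 pos [ 0.4645 -0.0033  0.1505] yaw 73.1 w 0.0606 F [-0.7378 -0.2085  0.7093] q6 -86.9
-> (0.465, -0.0035, 0.005, 73.6) [ -1.1   0.7 145.5  -0.3  -0.2  -0.5] q6~-74
[[326.9989 222.3907]
 [326.3516 152.3346]]
[array([ 0.4957, -0.0129,  0.018 ]), array([0.4359, 0.0052, 0.018 ])] [array([ 0.493, -0.012,  0.018]), array([0.4314, 0.0049, 0.018 ])]
```

View pics/w7c.png

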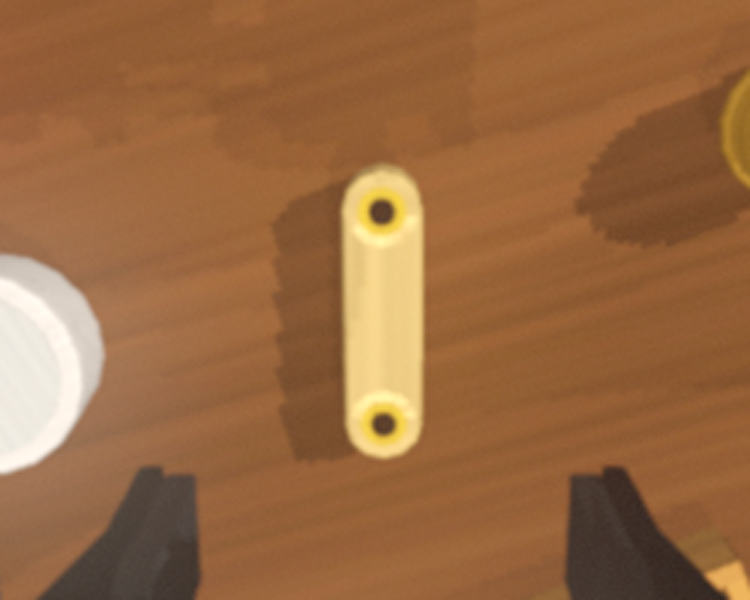

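The lever's bores are at (327,150) and (328,221) in the image, within 2 px of prediction and parallel to the fingers. Grasp it.

Call:
carry_out --pt "-0.5 0.5 60 0 0 0 0.4" --pt "-0.5 0.5 110 0 0 0 0.4" --pt "-0.5 0.5 134 0 0 0 0.4" --pt "-0.5 0.5 146 0 0 0 0.4" --pt "-0.5 0.5 146 0 0 0 0.4" --pt "-0.5 0.5 146 0 0 0 -1" --pt "-0.5 0.5 146 0 0 0 -1" --pt "-0.5 0.5 146 0 0 0 -1"

```text
time: 15.78
position: [0.4649, -0.0036, 0.0053]
tool_rot: [0.147, 0.989, -0.002, -0.002]
ft_force: [0.3, 0.2, 0.9]
grip_width: 0.039
```

Call:
carry_out --pt "0 0 0 0 0 0 -1" --pt "0 0 0 0 0 0 -1" --pt "0 0 0 0 0 0 -1" --pt "0 0 0 0 0 0 -1"

```text
time: 16.27
position: [0.465, -0.0037, 0.0055]
tool_rot: [0.147, 0.989, -0.002, -0.001]
ft_force: [0.7, 0.7, 6.1]
grip_width: 0.0219
```

Call:
carry_out --pt "0 0 -40 0 0 0 -1" --pt "0 0 -90 0 0 0 -1" --pt "0 0 -110 0 0 0 -1" --pt "0 0 -110 0 0 0 -1"

```text
time: 16.77
position: [0.4663, -0.0034, 0.1167]
tool_rot: [0.147, 0.989, -0.003, 0.0]
ft_force: [0.8, -0.4, -0.2]
grip_width: 0.0221
```

```bash
python3 - <<'E'
from g import *
a=np.radians(10.8)
for ly in(-.033,.033): print((.5924-ly*np.sin(a),-.2538+ly*np.cos(a)))
go((.598,-.286,.115,100.8),(.586,-.221,.115,100.8))
E
```

```text
(np.float64(0.598583583381329), np.float64(-0.2862154792740468))
(np.float64(0.5862164166186711), np.float64(-0.2213845207259533))
t 16.77 pos [ 0.4663 -0.0034  0.1167] yaw 73.1 w 0.0221 F [ 0.8    -0.4457 -0.213 ] q6 -86.8
-> (0.598, -0.286, 0.115, 100.8) [-208.1 -232.1    3.2   -0.3    0.   -27.7] q6~-126
-> (0.586, -0.221, 0.115, 100.8) [-177.8 -173.4    2.8   -0.3    0.   -27.7] q6~-121
```

Call:
carry_out --pt "-208 -232 3 0 0 -28 -1" --pt "-208 -232 3 0 0 -28 -1" --pt "-208 -232 3 0 0 -28 -1" --pt "-208 -232 3 0 0 -28 -1" --pt "-208 -232 3 0 0 -28 -1" --pt "-208 -232 3 0 0 -28 -1" --pt "-208 -232 3 0 0 -28 -1" --pt "-208 -232 3 0 0 -28 -1"

```text
time: 17.77
position: [0.5965, -0.2836, 0.1139]
tool_rot: [-0.097, 0.995, -0.001, -0.002]
ft_force: [0.1, 0.7, 0.4]
grip_width: 0.0218
```

```bash
python3 - <<'E'
from g import *
c=shot("wrist","w8")
go((.598,-.286,.0117,100.8))
a=np.radians(10.8)
for lx,ly in((-67,-75),(-67,75),(67,75),(67,-75)):
    print(proj(c,[.5924+lx/1e3*np.cos(a)-ly/1e3*np.sin(a),-.2538+lx/1e3*np.sin(a)+ly/1e3*np.cos(a),.024]))
E
```

```text
t 17.82 pos [ 0.5969 -0.2837  0.1144] yaw 101.2 w 0.0217 F [0.1362 0.2821 0.4826] q6 -136.0
-> (0.598, -0.286, 0.0117, 100.8) [ -0.9  -2.1 102.7  -0.2  -0.2   0.4] q6~-126
[[259.8698 110.6129]]
[[480.2442 112.4248]]
[[458.0285 286.5398]]
[[267.6913 285.0233]]
```

View pics/w8.png

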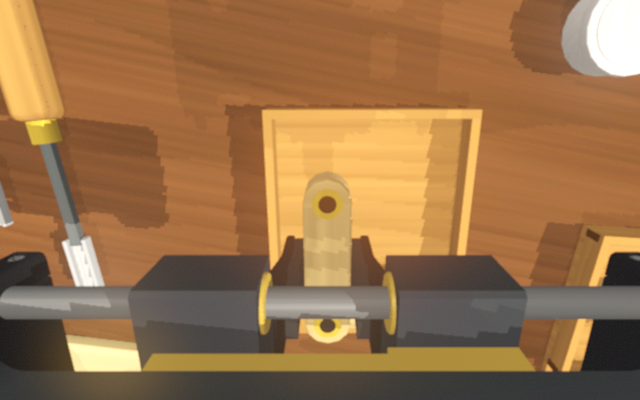

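Tray near corners at (262,111) and (481,111) match the prediction within 2 px; the lever hangs level above the -y half. Lower.

Call:
carry_out --pt "-0.5 -1 50 0 0 0 -1" --pt "-0.5 -1 85 0 0 0 -1" --pt "-0.5 -1 96 0 0 0 -1" --pt "-0.5 -1 100 0 0 0 -1" --pt "-0.5 -1 102 0 0 0 -1" --pt "-0.5 -1 103.5 0 0 0 -1" --pt "-0.5 -1 104 0 0 0 -1" --pt "-0.5 -1 104 0 0 0 -1"

```text
time: 18.82
position: [0.598, -0.2854, 0.0116]
tool_rot: [-0.097, 0.995, -0.002, -0.001]
ft_force: [-0.4, 1.2, 6.3]
grip_width: 0.0216
```

Call:
carry_out --pt "0 0 0 0 0 0 -0.2" --pt "0 0 0 0 0 0 -0.2" --pt "0 0 0 0 0 0 -0.2" --pt "0 0 -30 0 0 0 -0.2" --pt "0 0 -80 0 0 0 -0.2" --pt "0 0 -130 0 0 0 0" --pt "0 0 -140 0 0 0 0.15" --pt "0 0 -140 0 0 0 0.15"

```text
time: 19.82
position: [0.5981, -0.2847, 0.152]
tool_rot: [-0.097, 0.995, -0.002, -0.0]
ft_force: [-0.9, -0.1, -0.7]
grip_width: 0.0488
```

```bash
python3 - <<'E'
from g import *
c=shot("wrist","w9")
print([ray_z(T,px('tl',*p),.018) for p in((99,409),(41,470))],[ray_z(S,px('sb',*p),.018) for p in((497,231),(547,191))])
go((.5,.05,.15,80),(.4275,.356,.15,47))
E
```

```text
[array([0.4521, 0.3359, 0.018 ]), array([0.4072, 0.3784, 0.018 ])] [array([0.4478, 0.3366, 0.018 ]), array([0.4013, 0.3793, 0.018 ])]
t 19.88 pos [ 0.5972 -0.2842  0.1505] yaw 101.2 w 0.0495 F [-0.8573  0.1946 -0.1877] q6 -136.1
-> (0.5, 0.05, 0.15, 80) [ 30.6 346.7  -0.3  -0.2  -0.1  21.2] q6~-74
-> (0.4275, 0.356, 0.15, 47) [ 42.4 661.   -1.1  -0.2  -0.1  54.2] q6~-7
```

View pics/w9.png

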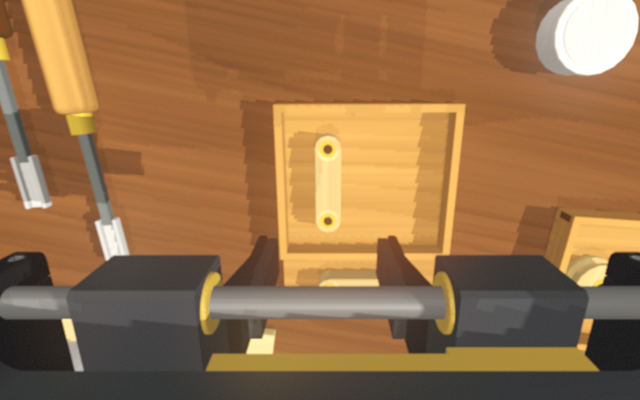

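Lever 1 is flat in its tray, bores at (327,149) and (328,221). Now the second lever, beside the cork block.

Call:
carry_out --pt "31 347 -10 0 0 21 0.15" --pt "31 347 -10 0 0 21 0.15" --pt "31 347 -10 0 0 21 0.15" --pt "31 347 -10 0 0 21 0.15" --pt "31 347 -10 0 0 21 0.15" --pt "31 347 -10 0 0 21 0.15" --pt "31 347 -10 0 0 21 0.15" --pt "31 347 -10 0 0 21 0.15"

```text
time: 20.88
position: [0.4994, 0.0498, 0.1586]
tool_rot: [0.085, 0.996, -0.002, -0.002]
ft_force: [-0.1, 0.4, 0.2]
grip_width: 0.0501
```

```bash
python3 - <<'E'
from g import *
go((.4275,.357,.15,47))
E
```

```text
t 20.88 pos [0.4994 0.0498 0.1586] yaw 80.2 w 0.0501 F [-0.082   0.3907  0.1768] q6 -87.0
-> (0.4275, 0.357, 0.15, 47) [123.1 290.5   7.8  -0.3  -0.1  33.2] q6~-7
```

Call:
carry_out --pt "123 290 8 0 0 33 0.15" --pt "123 290 8 0 0 33 0.15" --pt "123 290 8 0 0 33 0.15" --pt "123 290 8 0 0 33 0.15" --pt "123 290 8 0 0 33 0.15" --pt "123 290 8 0 0 33 0.15" --pt "123 290 8 0 0 33 0.15" --pt "123 290 8 0 0 33 0.15"

```text
time: 21.88
position: [0.4283, 0.3549, 0.1492]
tool_rot: [0.366, 0.931, -0.003, -0.001]
ft_force: [0.9, -0.3, -0.2]
grip_width: 0.05
```

```bash
python3 - <<'E'
from g import *
c=shot("wrist","w10")
go((.4275,.357,.005,47))
print(proj(c,[(.450,.336,.018),(.405,.378,.018)]))
im=c["pixels"][:,:,::-1]; cv2.imwrite("pics/w10c.png",cv2.resize(im[80:280,200:450],None,fx=3,fy=3,interpolation=cv2.INTER_CUBIC))
E
```

```text
t 21.93 pos [0.4284 0.3548 0.1494] yaw 47.1 w 0.0501 F [0.6627 0.1817 0.2716] q6 -18.8
-> (0.4275, 0.357, 0.005, 47) [  2.1   1.9 144.4  -0.4  -0.    0.1] q6~-7
[[329.1636 219.7856]
 [329.5679 149.1528]]
```

View pics/w10c.png

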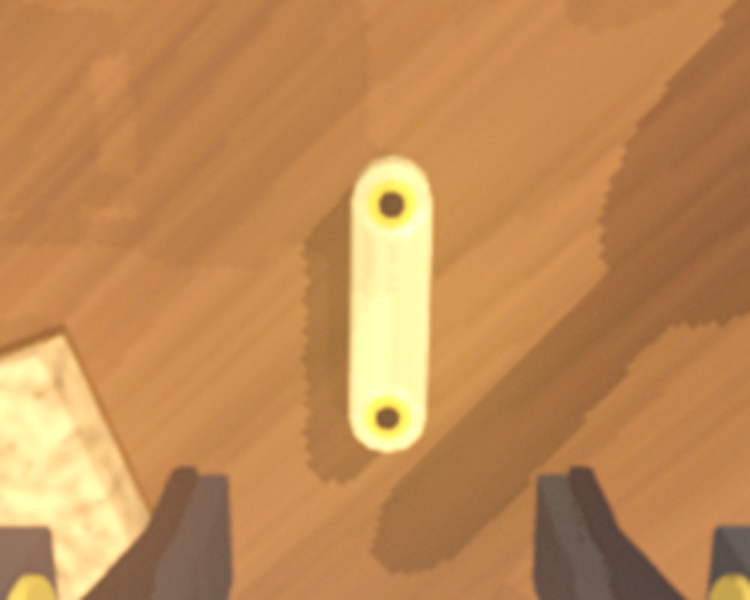

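Bores at (330,148) and (329,219), on prediction; the cork block lies left, about 65 mm off the centre line while the fingers reach 40 mm, so it's clear.

Call:
carry_out --pt "2 1.5 60 0 0 0 0.15" --pt "2 1.5 110 0 0 0 0.15" --pt "2 1.5 134 0 0 0 0.15" --pt "2 1.5 145 0 0 0 0.15" --pt "2 1.5 145 0 0 0 0.15" --pt "2 1.5 145 0 0 0 -1" --pt "2 1.5 145 0 0 0 -1" --pt "2 1.5 145 0 0 0 -1"

```text
time: 22.92
position: [0.4277, 0.3569, 0.0052]
tool_rot: [0.366, 0.931, -0.002, -0.001]
ft_force: [0.2, 0.5, -0.8]
grip_width: 0.028
```

Call:
carry_out --pt "0 0 0 0 0 0 -1" --pt "0 0 0 0 0 0 -1" --pt "0 0 0 0 0 0 -1" --pt "0 0 0 0 0 0 -1"

```text
time: 23.42
position: [0.4277, 0.357, 0.0054]
tool_rot: [0.366, 0.931, -0.002, -0.001]
ft_force: [-0.9, -0.4, 1.9]
grip_width: 0.0219
```

Call:
carry_out --pt "0 0 -40 0 0 0 -1" --pt "0 0 -90 0 0 0 -1" --pt "0 0 -130 0 0 0 -1" --pt "0 0 -130 0 0 0 -1"

```text
time: 23.92
position: [0.4302, 0.3587, 0.1385]
tool_rot: [0.366, 0.931, 0.001, 0.002]
ft_force: [0.6, 0.4, -0.5]
grip_width: 0.022
```

```bash
python3 - <<'E'
from g import *
go((.5,.05,.14,80))
E
```

```text
t 23.93 pos [0.4302 0.3587 0.1385] yaw 47.1 w 0.0220 F [ 0.6284  0.4255 -0.5254] q6 -18.6
-> (0.5, 0.05, 0.14, 80) [-261.3 -178.5   -1.3    0.1    0.2  -32.9] q6~-74
```

Call:
carry_out --pt "-261 -178 -2 0 0 -33 -1" --pt "-261 -178 -2 0 0 -33 -1" --pt "-261 -178 -2 0 0 -33 -1" --pt "-261 -178 -2 0 0 -33 -1" --pt "-261 -178 -2 0 0 -33 -1" --pt "-261 -178 -2 0 0 -33 -1" --pt "-261 -178 -2 0 0 -33 -1" --pt "-261 -178 -2 0 0 -33 -1"

```text
time: 24.92
position: [0.499, 0.0513, 0.1398]
tool_rot: [0.086, 0.996, 0.0, 0.0]
ft_force: [-0.2, 1.1, -0.9]
grip_width: 0.0218
```

```bash
python3 - <<'E'
from g import *
go((.586,-.219,.115,100.8))
E
```

```text
t 24.93 pos [0.499  0.0513 0.1398] yaw 80.1 w 0.0218 F [-0.2011  1.1055 -0.8884] q6 -87.1
-> (0.586, -0.219, 0.115, 100.8) [-132.2 -251.3   24.7    0.     0.1  -20.7] q6~-121
```

Call:
carry_out --pt "-132 -251 10 0 0 -21 -1" --pt "-132 -251 10 0 0 -21 -1" --pt "-132 -251 25 0 0 -21 -1" --pt "-132 -251 25 0 0 -21 -1" --pt "-132 -251 25 0 0 -21 -1" --pt "-132 -251 25 0 0 -21 -1" --pt "-132 -251 25 0 0 -21 -1" --pt "-132 -251 25 0 0 -21 -1"

```text
time: 25.92
position: [0.5853, -0.2162, 0.1145]
tool_rot: [-0.098, 0.995, 0.001, -0.0]
ft_force: [-0.7, -0.2, -0.1]
grip_width: 0.0218
```

```bash
python3 - <<'E'
from g import *
c=shot("wrist","w11")
go((.586,-.219,.0117,100.8))
E
```

```text
t 25.98 pos [ 0.5855 -0.2165  0.1147] yaw 101.2 w 0.0221 F [-0.5739 -0.3163 -0.0503] q6 -131.8
-> (0.586, -0.219, 0.0117, 100.8) [ -0.   -2.7 103.    0.1   0.    0.4] q6~-121
```

View pics/w11.png

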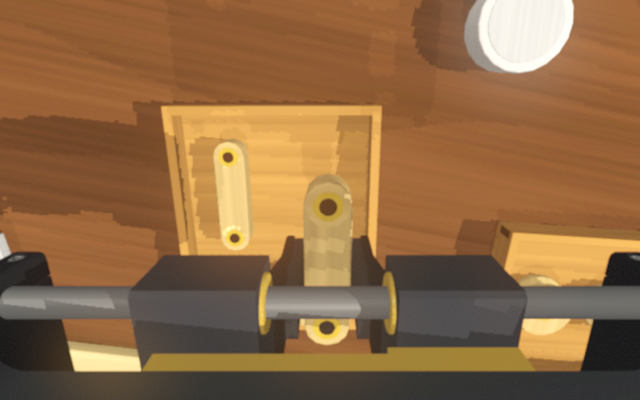

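Lever 1 is unchanged at left; lever 2 is a bit close to the +y wall (right, column 375), so I shift it 4 mm inward while lowering.

Call:
carry_out --pt "0 -5 50 0 0 0 -1" --pt "0 -5 80 0 0 0 -1" --pt "0 -5 96 0 0 0 -1" --pt "0 -5 100 0 0 0 -1" --pt "0 -5 102 0 0 0 -1" --pt "0 -5 103.5 0 0 0 -1" --pt "0 -5 104.5 0 0 0 -1" --pt "0 -5 104.5 0 0 0 -1"

```text
time: 26.98
position: [0.587, -0.2216, 0.0114]
tool_rot: [-0.098, 0.995, 0.0, 0.001]
ft_force: [-1.0, 0.1, 4.7]
grip_width: 0.0219
```

Call:
carry_out --pt "0 0 0 0 0 0 -0.2" --pt "0 0 0 0 0 0 -0.2" --pt "0 0 0 0 0 0 -0.2" --pt "0 0 -30 0 0 0 -0.2" --pt "0 0 -80 0 0 0 -0.2" --pt "0 0 -130 0 0 0 0" --pt "0 0 -140 0 0 0 0.4" --pt "0 0 -140 0 0 0 0.4"

```text
time: 27.98
position: [0.5868, -0.2217, 0.1517]
tool_rot: [-0.098, 0.995, -0.0, 0.001]
ft_force: [-0.4, 0.6, -0.7]
grip_width: 0.0554
```

```bash
python3 - <<'E'
from g import *
c=shot("wrist","w12")
print(ray_z(T,px('tl',375,394),.045),ray_z(S,px('sb',221,181),.045))
go((.448,.121,.17,90),(.448,.121,.17,60))
E
```

```text
[0.4489 0.121  0.045 ] [0.4483 0.1231 0.045 ]
t 28.02 pos [ 0.5861 -0.2212  0.1504] yaw 101.2 w 0.0578 F [0.2125 0.4306 0.1176] q6 -132.2
-> (0.448, 0.121, 0.17, 90) [ 68.9 362.6 -19.    0.1   0.   11.2] q6~-75
-> (0.448, 0.121, 0.17, 60) [ 68.9 362.6 -19.    0.1  -0.   41.2] q6~-45
```

View pics/w12.png

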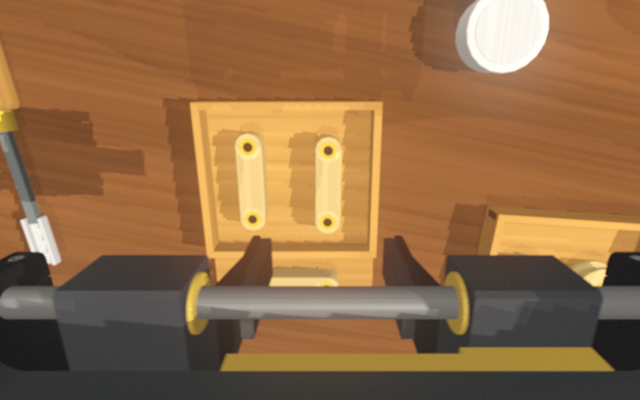

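Both levers are flat and apart at (250,183) and (328,186). Now the bell.

Call:
carry_out --pt "69 363 -19 0 0 41 0.55" --pt "69 363 -19 0 0 41 0.55" --pt "69 363 -19 0 0 41 0.55" --pt "69 363 -19 0 0 41 0.55" --pt "69 363 -19 0 0 41 0.55" --pt "69 363 -19 0 0 41 0.55" --pt "69 363 -19 0 0 41 0.55" --pt "69 363 -19 0 0 41 0.55"

```text
time: 29.02
position: [0.4474, 0.1213, 0.1689]
tool_rot: [0.256, 0.967, 0.0, -0.001]
ft_force: [0.3, -0.9, 0.5]
grip_width: 0.0672
```

```bash
python3 - <<'E'
from g import *
c=shot("wrist","w13")
go((.448,.1215,.01,60))
print(proj(c,[(.448,.121,.045),(.448,.121,0)]))
im=c["pixels"][:,:,::-1]; cv2.imwrite("pics/w13c.png",cv2.resize(im[80:280,200:450],None,fx=3,fy=3,interpolation=cv2.INTER_CUBIC))
E
```

```text
t 29.07 pos [0.4479 0.1207 0.1691] yaw 60.2 w 0.0674 F [ 0.4972 -0.2297 -0.3431] q6 -59.1
-> (0.448, 0.1215, 0.01, 60) [  0.    0.7 159.1   0.   -0.1   0.2] q6~-45
[[326.7974 191.3803]
 [326.8665 178.0987]]
```

View pics/w13c.png

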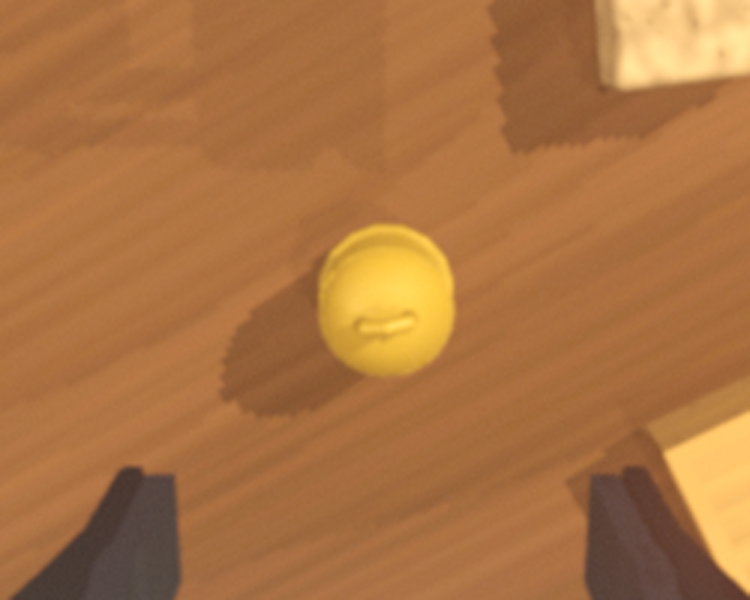

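The bell's loop is at (328,188), lip centre about (329,177), within 1–3 px of the prediction; the cork block at upper right is clear of the jaws.

Call:
carry_out --pt "1 1 60 0 0 0 0.55" --pt "1 1 110 0 0 0 0.55" --pt "1 1 145 0 0 0 0.55" --pt "1 1 158 0 0 0 0.55" --pt "1 1 159 0 0 0 0.55" --pt "1 1 159 0 0 0 -1" --pt "1 1 159 0 0 0 -1" --pt "1 1 159 0 0 0 -1" --force 20

```text
time: 30.08
position: [0.448, 0.1223, 0.011]
tool_rot: [0.257, 0.966, 0.001, 0.0]
ft_force: [-0.8, 0.2, -0.3]
grip_width: 0.0453
```

Call:
carry_out --pt "0 0 0 0 0 0 -1" --pt "0 0 0 0 0 0 -1" --pt "0 0 0 0 0 0 -1" --pt "0 0 0 0 0 0 -1"

```text
time: 30.58
position: [0.4481, 0.1224, 0.0113]
tool_rot: [0.257, 0.966, 0.001, 0.0]
ft_force: [-0.0, 0.5, 5.3]
grip_width: 0.0374
```

Call:
carry_out --pt "0 0 -30 0 0 0 -1" --pt "0 0 -70 0 0 0 -1" --pt "0 0 -110 0 0 0 -1" --pt "0 0 -110 0 0 0 -1"

```text
time: 31.08
position: [0.4497, 0.1224, 0.1234]
tool_rot: [0.257, 0.966, 0.002, 0.003]
ft_force: [0.1, -0.4, -2.4]
grip_width: 0.0371
```

```bash
python3 - <<'E'
from g import *
go((.598,.247,.12,60))
E
```

```text
t 31.07 pos [0.4497 0.1224 0.1234] yaw 60.2 w 0.0371 F [ 0.0913 -0.4255 -2.4199] q6 -58.9
-> (0.598, 0.247, 0.12, 60) [-66.8 181.8   4.6   0.3   0.3   0.2] q6~-38
```

Call:
carry_out --pt "-67 182 4 0.3 0.3 0 -1" --pt "-67 182 4 0.3 0.3 0 -1" --pt "-67 182 4 0.3 0.3 0 -1" --pt "-67 182 4 0.3 0.3 0 -1" --pt "-67 182 4 0.3 0.3 0 -1" --pt "-67 182 4 0.3 0.3 0 -1" --pt "-67 182 4 0.3 0.3 0 -1"

```text
time: 31.95
position: [0.597, 0.246, 0.1202]
tool_rot: [0.257, 0.966, -0.001, -0.001]
ft_force: [0.2, 0.1, -1.3]
grip_width: 0.0373
```

```bash
python3 - <<'E'
from g import *
c=shot("wrist","w14")
go((.598,.247,.0173,60))
E
```

```text
t 32.00 pos [0.5974 0.2462 0.1205] yaw 60.2 w 0.0372 F [-0.3261  0.7058 -0.5492] q6 -47.6
-> (0.598, 0.247, 0.0173, 60) [ -0.2   1.1 103.2  -0.1  -0.    0.2] q6~-38
```

View pics/w14.png

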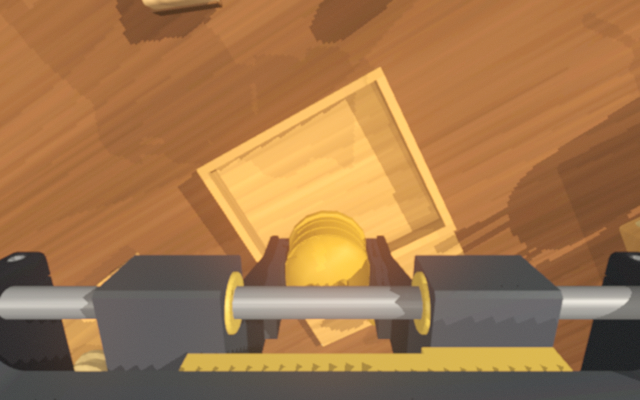

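The bell hangs upright in the jaws at (328,255) above the bell tray, whose middle is about (325,190) below it. Lower slowly.

Call:
carry_out --pt "0 1 50 0 0 0 -1" --pt "0 1 85 0 0 0 -1" --pt "0 1 97 0 0 0 -1" --pt "0 1 100 0 0 0 -1" --pt "0 1 102 0 0 0 -1" --pt "0 1 103.5 0 0 0 -1" --pt "0 1 104 0 0 0 -1" --pt "0 1 104 0 0 0 -1"

```text
time: 33.0
position: [0.5983, 0.2471, 0.0174]
tool_rot: [0.257, 0.966, -0.0, 0.0]
ft_force: [-0.4, 0.3, 2.1]
grip_width: 0.0376
```

Call:
carry_out --pt "0 0 0 0 0 0 0.3" --pt "0 0 0 0 0 0 0.3" --pt "0 0 0 0 0 0 0.3" --pt "0 0 0 0 0 0 0.3" --pt "0 0 -40 0 0 0 0.3" --pt "0 0 -90 0 0 0 0.3" --pt "0 0 -140 0 0 0 0.3" --pt "0 0 -150 0 0 0 0.3"

```text
time: 34.0
position: [0.6008, 0.2478, 0.1718]
tool_rot: [0.257, 0.966, 0.002, 0.004]
ft_force: [0.8, 0.6, -0.4]
grip_width: 0.0564
```

```bash
python3 - <<'E'
from g import *
c=shot("wrist","w15"); c=shot("scene","s15")
go((.5,.45,.22,60),(.4,.35,.25,60))
E
```

```text
t 34.10 pos [0.5989 0.2474 0.1688] yaw 60.2 w 0.0562 F [0.6777 0.379  0.4355] q6 -47.6
-> (0.5, 0.45, 0.22, 60) [186.5 126.6 -51.4   0.1   0.1   0.2] q6~-18
-> (0.4, 0.35, 0.25, 60) [223.4  -9.8 -81.7   0.1   0.1   0.2] q6~-19
```

View pics/w15.png

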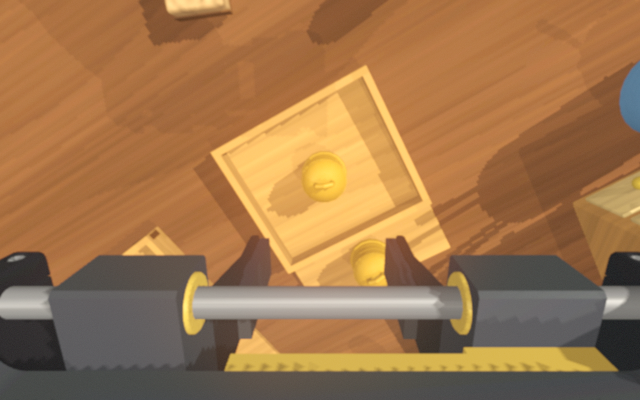

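View pics/s15.png

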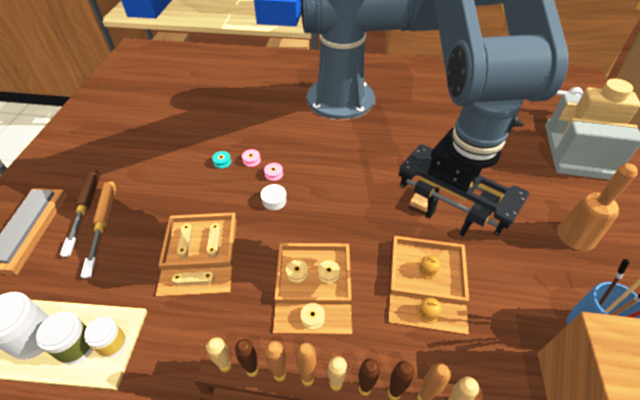

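All five are placed: in the scene view the levers are at (186,238) and (214,238), the wheels at (297,271) and (328,271), and the bell upright at (430,264). I'll move the arm aside to check the bystanders.

```bash
python3 - <<'E'
from g import *
go((.45,-.02,.25,60))
E
```

```text
t 34.10 pos [0.5989 0.2474 0.1688] yaw 60.2 w 0.0562 F [0.6777 0.379  0.4355] q6 -47.6
-> (0.45, -0.02, 0.25, 60) [  -4.  -305.9  -81.6    0.1    0.1    0.2] q6~-63
```

Call:
carry_out --pt "-4 0 -40 0 0 0 0.3" --pt "-4 -60 -80 0 0 0 0.3" --pt "-4 -306 -80 0 0 0 0.3" --pt "-4 -306 -80 0 0 0 0.3" --pt "-4 -306 -80 0 0 0 0.3" --pt "-4 -306 -80 0 0 0 0.3" --pt "-4 -306 -80 0 0 0 0.3" --pt "-4 -306 -80 0 0 0 0.3"

```text
time: 35.1
position: [0.4496, -0.02, 0.2473]
tool_rot: [0.258, 0.966, 0.001, 0.0]
ft_force: [-0.1, 0.0, 0.3]
grip_width: 0.0566
```

```bash
python3 - <<'E'
from g import *
s=shot("scene","s16"); t=shot("top","t16")
a=cv2.imread("pics/scene0.png")[140:340,150:500]; b=cv2.imread("pics/s16.png")[140:340,150:500]
cv2.imwrite("pics/cmp.png",cv2.resize(np.vstack([a,b]),None,fx=1.5,fy=1.5))
for n,(u,v,w,h) in dict(block=(408,176,34,40),tin=(258,180,32,32),teal=(210,148,24,22)).items():
    A=cv2.imread("pics/scene0.png"); B=cv2.imread("pics/s16.png")
    r=cv2.matchTemplate(B[v-10:v+h+10,u-10:u+w+10],A[v:v+h,u:u+w],cv2.TM_CCOEFF_NORMED); m=cv2.minMaxLoc(r); print(n,m[1],np.array(m[3])-10)
E
```

```text
block 0.955746054649353 [0 0]
tin 0.989698052406311 [0 0]
teal 0.9704952239990234 [0 0]
```

View pics/cmp.png

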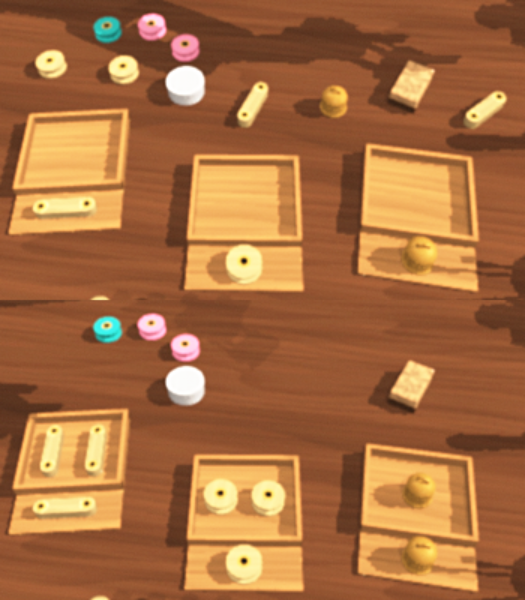

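View pics/t16.png

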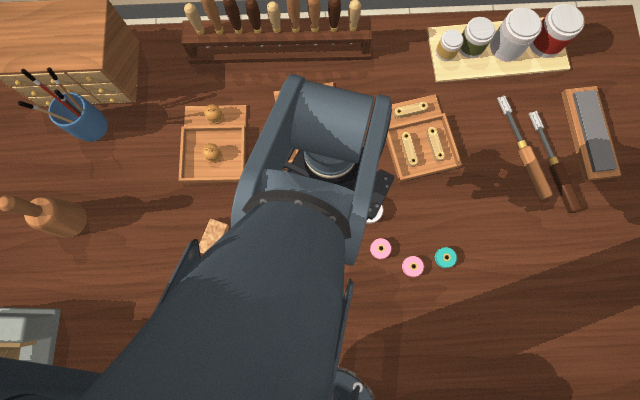

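The before/after comparison shows all five pieces in the right trays. The tin, block and turquoise wheel match at 0 px shift, and the pink wheels look unmoved. The top view agrees for the bell at (212,152) and the levers at (409,148) and (436,143). The arm is clear of everything, so I'm handing in.

```bash
python3 - <<'E'
from rig import robot
print(robot.hand_in())
E
```

```text
the job is handed in; nothing more can be done
None
```

All five fittings are in the right trays, and I handed the job in after about 35 s of robot time. Both pulley wheels and both levers lie flat and apart on their tray floors, and the bell stands upright on its mouth in its own tray. I lowered each piece until a light contact of 2–6 N at the expected height before letting go.

**Last checks:** before/after scene pictures show the wax tin, sanding block and turquoise wheel at 0 px shift. The two pink wheels look unmoved by eye. The arm stood clear of everything, with the jaws empty.

**Disagreements:**
- Heights measured from the scene and top cameras came out 2–5 mm high for the wheels and levers, and up to about 3 mm low for the bell's loop.
- Some tray-corner clicks were off by up to about 10 mm in height. The wrist camera and the contact heights agreed with the given sizes.
- In the last top view the arm hid the pulley tray and most of the tin and block, so the final check of those rests on the scene view. The wrist camera had also shown both pulleys flat right after placing.

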